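Pack and wedge a brake pad tight in the filing jig

TASK

The brake pad stands loose in the filing jig and has to be tight before its edge is filed. Take packing plates from the rack and stand them one by one in the gap, flat against the pad's back, until the wedge, pushed down by its handle between the last plate and the upright jaw, binds part-way with its tip well inside the jaw but not down on the bed; spare plates stay in the rack and nothing else on the bench is disturbed. Finish while still holding the wedge by its handle and pressing it down firmly, so that wedge, plates and pad are all jammed against the fence.

Things in the scene. Friction and masses are not known exactly. Their poses are not given: they have to be found in the camera images.
- jig: Grey filing jig fixed to the bench, base 170 x 160 x 12 mm. Origin on the bench near the base's middle; z up; +x from the upright jaw (robot side) to the fence (far side); y along the pad. Between them lies a bed. Fence and bed are reclined 12 deg about y: the fence leans back (top towards +x), the bed, square to it, rises towards the jaw. They meet at jig x = 34, z = 24 mm: the fence's foot.
- fence: The jig's far wall, 130 mm long, 42 mm high, reclined 12 deg. Origin: the fence's foot, middle of the line where its face meets the bed. z runs up the fence's face, -x along the bed surface (z = 0) towards the jaw, y as the jig's. The stack bears on it: pad 17 mm, then the plates, 6 mm each. Pressing the wedge down with some 10 to 20 N jams the stack well.
- jaw (a joint): Near jaw of the jig, 100 mm wide, face vertical, top 84 mm above the bench with a 4 mm bevel. Screwed fast: does not move. Value q (m, 0.0005 to 0.0075) tells where it stands: face at jig x = 5.1 mm - q, so at the height of the fence's foot the level gap to the plane of the pad's back is 11.5 mm + q. The gap widens upward (pad leans back).
- pad: Worn brake pad (146 x 53 x 17 mm, dark lining on a steel back), standing loose on its long edge on the bed, lining against the fence, so leaning back 12 deg; top edge about 80 mm above the bench. Origin: centre of the bare steel back, which faces the jaw, 27 mm above the bed; its z points to the fence.
- rack: Slotted wooden rack, 146 x 130 mm, 38 mm high, fixed. Origin on the bench under it, z up. Slots along y at rack x = -50, -22, +6 mm (8 mm wide, floor 6 mm above the bench) hold the three plates upright, in any order; the wedge stands in a nest at x = +51 mm, its tip 6 mm above the bench.
- wedge: Steel wedge with wooden handle, 0.2-0.42 kg, 132 mm high, in the rack. Origin: centre of its tip's underside (60 mm in y, 11.5 in x); z up. Face at x = -5.75 mm is upright (goes along the jaw), the +x face leans out 12 deg (goes against the plates): 27 mm thick at z = 72. Same way round in rack and jig. Handle z = 80-132 mm, 22 mm wide in y (grip across this), 18 in x, centred at x = +6, y = 0.
- plate_a: Aluminium packing plate, 0.10 kg: 6 mm thick (x), 110 mm long (y), 50 mm high, with a finger tab 18 mm wide (y), 6 mm thick, up to 100 mm total height, at its left end: tab centre at plate y = +45 mm. Origin: centre of the lower edge; z up. Tabs are staggered so that plates side by side can each be gripped across the tab's width. In the jig it leans back 12 deg, tab top 130 mm above the bench. Each plate added makes the wedge bind 29 mm higher.
- plate_b: Aluminium packing plate, 0.10 kg: 6 mm thick (x), 110 mm long (y), 50 mm high, with a finger tab 18 mm wide (y), 6 mm thick, up to 100 mm total height, in the middle: tab centre at plate y = 0. Origin: centre of the lower edge; z up. Tabs are staggered so that plates side by side can each be gripped across the tab's width. In the jig it leans back 12 deg, tab top 130 mm above the bench. Each plate added makes the wedge bind 29 mm higher.
- plate_c: Aluminium packing plate, 0.10 kg: 6 mm thick (x), 110 mm long (y), 50 mm high, with a finger tab 18 mm wide (y), 6 mm thick, up to 100 mm total height, at its right end: tab centre at plate y = -45 mm. Origin: centre of the lower edge; z up. Tabs are staggered so that plates side by side can each be gripped across the tab's width. In the jig it leans back 12 deg, tab top 130 mm above the bench. Each plate added makes the wedge bind 29 mm higher.
- file_half: Bystander: half-round file, 250 mm, lying right of the jig near the bench's edge; origin under its middle.
- adjustable: Bystander: adjustable spanner, 200 mm, lying right of the jig; origin under its middle.
- bearing_big: Bystander: ball bearing, 58 mm across and 17 mm high, lying between jig and rack; origin under its middle.
- m16_nut: Bystander: hexagon nut, 29 mm across, lying between jig and rack; origin under its middle.
- bolt_b: Bystander: bolt, 57 mm long, lying between jig and rack; origin under its middle.

How it is judged:
By the outcome, as a careful person would: the job done as asked, in the order asked, and still so for the second after the job is handed in, while the arm keeps its last pose, push and grip.
It also fails if it takes over 72 s, if anything falls off the work surface, if the arm or the gripper's body presses on something with over 40 N, if the wrist force passes 120 N, or if a joint passes its speed limit or range.

ROBOT

A 6-joint arm with a two-finger parallel gripper is mounted at the origin on a cart in front of the work surface, level with it; the furniture and walls round the work are solid. World frame = base frame: x ahead of the robot, y to its left, z up, the work surface at z = 0. Lengths are in m, angles in degrees, forces in N, time in s.
With the tool pointing down it reaches from about 0.25 to 0.725 m from the base axis. Payload 9.7 kg.
Tool frame: the origin (TCP) lies at the very end of the fingers, on their centre line; the grasp point (between the pads) lies 19 mm behind it; z points along the fingers, y is the line along which they close (so a half turn about z gives the same grasp; the last joint's range is limited). The gripper opens to 85 mm and grips with 20 to 120 N. Pads are 22 mm wide; open, the fingers measure 114 mm over their backs; the gripper's body (76 mm by 85 mm) begins 54 mm behind the grasp point. The pads swing forward as they close: fully open they stand 13 mm farther back than shut.
Start: joints at [-67.036, 4.979, 10.078, 95.1, 0, 90], TCP at [0.215, -0.506, 0.231] pointing down, gripper open.
Joint ranges: [-179.16, 179.16], [-48.56, 103.87], [-65.8, 70.77], [-126.05, 130.52], [-82.76, 87.17], [-180, 180]. Speed limits (degrees/s): [127.2, 127.2, 147.25, 180, 180, 180].

INTERFACE

Orientations are given as [roll, pitch, yaw] about the fixed x, y, z axes, in that order (R = Rz(yaw) Ry(pitch) Rx(roll)).
In Python, from workcell import bot gives the robot as it stands.
- The arm moves only by the tool arm_command, never from a script. Its argument "series" is a list of rows, each a list of 4 numbers: the shift along the tool's x, y, z in m, then the turn about the tool's z in rad. A call has exactly 5 rows; each row is the pose to reach, as a shift and turn from the pose commanded when the call began, along the tool's axes at that moment; what a row does not reach only later rows make up. A row lasts 1/10 s, in which the tool goes at most 50 mm and 8.59 degrees, less where a joint would pass 70% of its speed; a pose out of reach is approached as far as the arm can. A call with a gripper value outside its range is refused whole. "hand" is the finger opening in m, from 0 to 0.0854, set as the call begins (left out, the last holds). The fingers move at their own pace and stop on an object; "grip_force" is the grip in N (left out, the last holds). Time passes only in rows, so rows that repeat a pose let the fingers close, or fill a call up. It gives the time, the measured TCP pose, the force, the opening and the grip force at its end, in the units of the state.
- bot.get_obs(): the state, without advancing time (a new reading comes with each control period).
- bot.camera(name): name is "side" or "top"; returns a dict with "color" (420x560x3 uint8, blue, green, red), "camera_matrix" (3x3 intrinsics, pixels), "xyz" and "orientation" of the camera in the world. Camera axes: x right, y up, looking along -z (the intrinsics and any distortion apply to the point x, -y, -z); pixel columns grow to the right and rows downward; lengths in m; the calibration is good to about 2 mm. A picture is of the moment at which its call begins. There is no depth.
- bot.job_done(): hands the job in; it is judged then, once.
Trained networks look in the newest picture that a camera, given by its name, has taken for a name from the list of things; names that differ only in an ending like _2 or _b are one class to them, and where a whole thing is asked for, a point or a joint stands for the part that bears it (a point fixed in the world has none). Each returns a list of dicts, best first, with "confidence" (0 to 1); they miss things now and then, are a little off and sometimes report something else, mostly with a low value. They report only what shows in the picture. A call takes as long as a camera call.
- bot.find_in(camera, target): "location" ([column, row] in pixels, amid what is visible of it).
- bot.mark_of(camera, target): "location" ([column, row] in pixels: a listed point, or the origin of a listed thing).
The state is a dict: "time": time; "q": joint angles; "qd": joint speeds; "joint_efforts": joint torques, N m; "ee_pos": TCP position; "tcp_rot": TCP orientation; "wrist_force": force on the tool from outside, world axes, zero at the start; "torque": the same for the moment, N m; "opening": finger opening in m; "grasp_force": force on a finger pad.
Only numpy, scipy, OpenCV 4.12 (cv2) and the standard library are available. Lean on these libraries where they do the work, as an engineer would, in place of code of your own. Each camera call takes 0.05 s, during which the arm holds its last target. There are 200 camera calls.

## Working session

There is one attempt and no reset: what is moved stays moved. The work goes in short steps, Python scripts to look and compute and a tool call to move; the robot and the scene stay as the last step left them, time stands still between calls to the robot, and variables do not carry over. Pictures are saved under pics/ and viewed, at most 10 in all, crops included, and the job is handed in when it is done.

Besides the shell and the picture viewer there is one more tool, called after "Request:" as name(argument=value, ...) on one line, values as JSON. arm_command: Moves the arm, as the interface text tells. Its arguments: {"type":"object","properties":{"series":{"type":"array"},"hand":{"type":"number"},"grip_force":{"type":"number"}},"required":["series"]}

```bash
mkdir -p pics; ls; python3 - <<'E'
from workcell import bot
import cv2,numpy as np
o=bot.get_obs(); print(o['time'],o['ee_pos'],o['tcp_rot'],o['opening'],o['wrist_force'])
for c in ('side','top'):
    p=bot.camera(c); cv2.imwrite(f'pics/{c}0.png',p['color'])
    print(c,{k:(v if k!='color' else 0) for k,v in p.items()})
    for t in ['jig','fence','jaw','pad','rack','wedge','plate_a','plate_b','plate_c','bearing_big']:
        print(t,[(np.round(d['location'],1).tolist(),round(d['confidence'],2)) for d in bot.mark_of(c,t)][:3])
print(bot.get_obs()['time'])
E
```

```text
pics
0.0 [ 0.21451405 -0.50621116  0.2305594 ] [-1.79923462e+02  7.87251708e-04  2.29650478e+01] 0.08559018627165078 [ 0.64452805  0.396443   -0.58281351]
side {'color': 0, 'camera_matrix': array([[495.10581426,   0.        , 284.82445852],
       [  0.        , 495.10581426, 201.58423565],
       [  0.        ,   0.        ,   1.        ]]), 'xyz': array([0.09289424, 0.96194257, 0.59101789]), 'orientation': array([  64.92594126,   -1.29777686, -157.90525463])}
jig []
fence [([282.4, 195.5], 0.39)]Traceback (most recent call last):
  File "<stdin>", line 8, in <module>
ValueError: it knows: adjustable, bearing_big, bolt, fence, file_half, jig, m16_nut, pad, plate, rack, wedge
```

```bash
cat > h.py <<'E'
from workcell import bot
import cv2,numpy as np
from scipy.spatial.transform import Rotation as R
class Cam:
    def __init__(s,n):
        p=bot.camera(n); s.n=n; s.img=p['color'];s.K=p['camera_matrix'];s.t=np.array(p['xyz']);s.R=R.from_euler('xyz',p['orientation'],degrees=True).as_matrix()
        s.d=p.get('distortion')
    def proj(s,P):
        q=(np.atleast_2d(P)-s.t)@s.R; q=q*[1,-1,-1]; u=q@s.K.T; return u[:,:2]/u[:,2:]
    def ray(s,uv):
        v=np.linalg.solve(s.K,[uv[0],uv[1],1])*[1,-1,-1]; return s.R@v
    def at_z(s,uv,z):
        r=s.ray(uv); return s.t+r*(z-s.t[2])/r[2]
    def save(s,f,box=None,k=1):
        im=s.img if box is None else s.img[box[1]:box[3],box[0]:box[2]]
        cv2.imwrite(f,cv2.resize(im,None,fx=k,fy=k,interpolation=cv2.INTER_CUBIC))
def tri(c1,u1,c2,u2):
    A=[];b=[]
    for c,u in((c1,u1),(c2,u2)):
        r=c.ray(u);r/=np.linalg.norm(r);P=np.eye(3)-np.outer(r,r);A.append(P);b.append(P@c.t)
    return np.linalg.lstsq(np.vstack(A),np.hstack(b),rcond=None)[0]
E
python3 - <<'E'
from h import *
for c in ('side','top'):
    p=bot.camera(c); print(c,[(k,v) for k,v in p.items() if k!='color']); 
    k=1.4
    cv2.imwrite(f'pics/{c}0.png',cv2.resize(p['color'],None,fx=k,fy=k))
    for t in ['jig','fence','pad','rack','wedge','plate','bearing_big']:
        print(t,[(np.round(d['location'],1).tolist(),round(d['confidence'],2)) for d in bot.mark_of(c,t)][:4])
print(bot.get_obs()['time'])
E
```

```text
side [('camera_matrix', array([[495.10581426,   0.        , 284.82445852],
       [  0.        , 495.10581426, 201.58423565],
       [  0.        ,   0.        ,   1.        ]])), ('xyz', array([0.09289424, 0.96194257, 0.59101789])), ('orientation', array([  64.92594126,   -1.29777686, -157.90525463]))]
jig [([297.0, 206.3], 0.63)]
fence [([284.5, 192.8], 0.59), ([333.7, 181.7], 0.21)]
pad [([287.7, 185.1], 0.81)]
rack [([209.6, 297.5], 0.91), ([209.9, 247.8], 0.41)]
wedge [([182.5, 295.3], 0.75)]
plate [([231.7, 300.2], 0.94), ([206.2, 296.6], 0.79), ([216.9, 294.2], 0.72), ([331.1, 182.1], 0.54)]
bearing_big [([208.4, 247.1], 0.87), ([286.9, 185.5], 0.51)]
top [('camera_matrix', array([[440.55774713,   0.        , 283.58236113],
       [  0.        , 440.55774713, 209.07256743],
       [  0.        ,   0.        ,   1.        ]])), ('xyz', array([ 0.19881994, -0.08795702,  1.43478995])), ('orientation', array([ 13.43550973,  -0.17436721, -84.9431499 ]))]
jig [([332.3, 217.8], 0.78)]
fence [([247.6, 204.0], 0.71), ([332.6, 206.3], 0.47)]
pad [([183.3, 194.2], 0.7), ([393.2, 271.0], 0.65), ([330.9, 204.2], 0.55)]
rack [([183.8, 203.7], 0.76)]
wedge [([184.4, 192.7], 0.68)]
plate [([184.4, 219.7], 0.66), ([183.5, 211.3], 0.62), ([181.4, 203.0], 0.61)]
bearing_big [([240.9, 180.3], 0.53)]
0.95
```

View pics/side0.png

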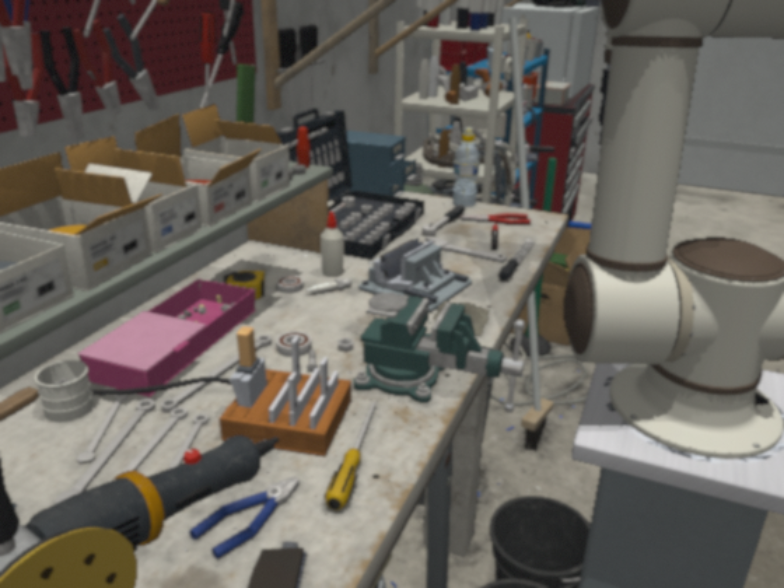

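View pics/top0.png

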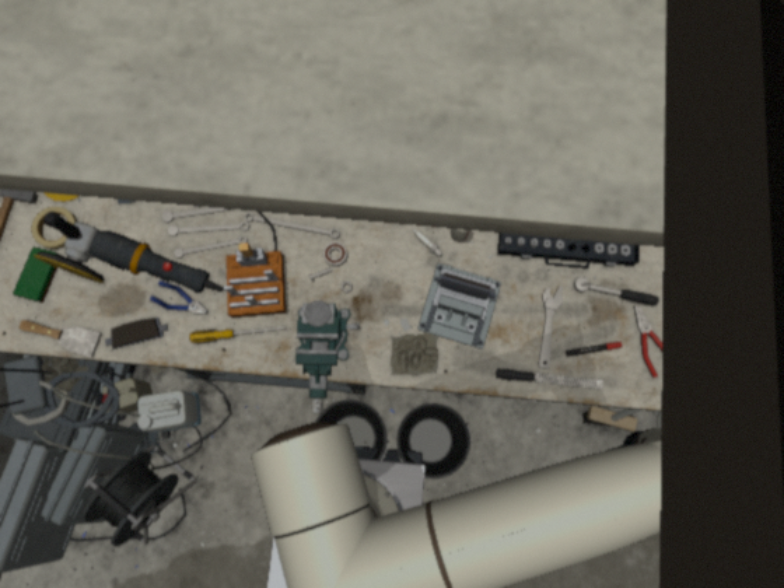

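```bash
python3 - <<'E'
from h import *
S=Cam('side');T=Cam('top')
cv2.imwrite('S.png',S.img);cv2.imwrite('T.png',T.img)
g=lambda n,u,v:print(n,np.round(tri(S,u,T,v)*1000,1), np.round(S.at_z(u,tri(S,u,T,v)[2])*1000-T.at_z(v,tri(S,u,T,v)[2])*1000,1))
g('rack',[209.6,297.5],[183.8,203.7]);g('wedge',[182.5,295.3],[184.4,192.7])
g('jig',[297,206.3],[332.3,217.8]);g('fence',[284.5,192.8],[332.6,206.3]);g('pad',[287.7,185.1],[330.9,204.2])
for u in ([231.7,300.2],[216.9,294.2],[206.2,296.6]): print('plate side z.006',np.round(S.at_z(u,.006)*1000,1))
for u in ([184.4,219.7],[183.5,211.3],[181.4,203]): print('plate top',np.round(T.at_z(u,.006)*1000,1))
a=lambda c,b,k:cv2.resize(c.img[b[1]:b[3],b[0]:b[2]],(400,300),interpolation=cv2.INTER_CUBIC)
v=np.vstack([np.hstack([a(S,(150,225,270,315),1),a(S,(250,150,350,225),1)]),np.hstack([a(T,(145,160,225,220+0),1),a(T,(285,180,365,240),1)])])
cv2.imwrite('pics/q.png',v)
E
```

```text
rack [523.9 270.1   4.9] [-9.3 -1.6  0. ]
wedge [571.6 278.5  -1.2] [8.4 1.7 0. ]
jig [ 526.4 -228.4  -14.6] [-4.6 -0.2 -0. ]
fence [ 559.9 -222.7   22.5] [ 1.9  0.1 -0. ]
pad [ 553.6 -215.3   51.6] [-9.5 -0.1 -0. ]
plate side z.006 [474.6 261.8   6. ]
plate side z.006 [510.4 256.2   6. ]
plate side z.006 [525.7 271.6   6. ]
plate top [473.9 261.9   6. ]
plate top [502.  268.9   6. ]
plate top [529.6 279.9   6. ]
```

View pics/q.png

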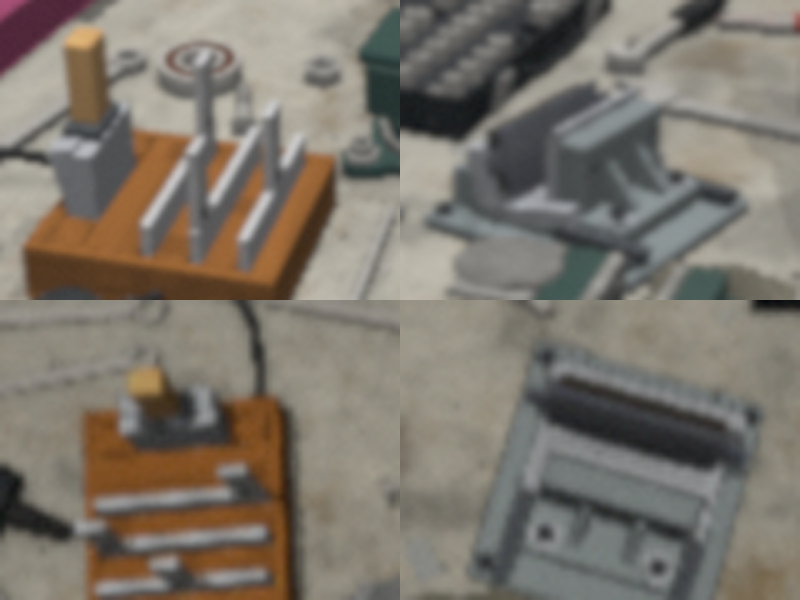

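```bash
cat >> h.py <<'E'
PAN={'SR':('S',150,225,10/3),'SJ':('S',250,150,4),'TR':('T',145,160,5),'TJ':('T',285,180,5)}
def px(p,x,y):
    c,a,b,k=PAN[p]; return np.array([(x+.5)/k-.5+a,(y+.5)/k-.5+b])
def pose(p,L): # p=x,y,yawdeg
    c,s=np.cos(np.radians(p[2])),np.sin(np.radians(p[2])); L=np.atleast_2d(L)
    return np.c_[p[0]+c*L[:,0]-s*L[:,1],p[1]+s*L[:,0]+c*L[:,1],L[:,2]]
E
cat > fit.py <<'E'
from h import *
from scipy.optimize import least_squares
S=Cam('side');T=Cam('top');C={'S':S,'T':T}
# rack: panel,x,y, local
pts=[('SR',27,243,73,65,38),('SR',335,160,-73,-65,38),('SR',280,275,-73,65,38),('TR',86,110,73,65,38),('TR',278,100,73,-65,38),
('SR',203,55,6,-45,106),('SR',195,140,-22,45,106),('SR',270,105,-50,0,106),('SR',84,33,57,0,138),
('TR',233,170,6,-45,106),('TR',90,227,-22,45,106),('TR',163,263,-50,0,106),('TR',146,72,57,0,138)]
P=np.array([p[3:] for p in pts])/1000.;U=np.array([px(*p[:3]) for p in pts]);K=[PAN[p[0]][0] for p in pts]
def res(p):
    W=pose(p,P); return np.vstack([C[k].proj(w)[0]-u-(p[3:5] if k=='S' else p[5:7]) for k,w,u in zip(K,W,U)]).ravel()
def res2(p): return np.r_[res(p),p[3:]/.7]
s=least_squares(res2,[.525,.27,9,0,0,0,0],loss='soft_l1',x_scale=[.01,.01,1,1,1,1,1])
print(np.round(s.x,4));print(np.round(res(s.x).reshape(-1,2),1))
E
python3 fit.py
```

```text
[ 0.5243  0.2703 10.7029 -0.1814 -0.2199  0.1208  0.4032]
[[-0.7 -0.1]
 [ 1.6 -2.7]
 [-0.5  1.4]
 [-0.7  1. ]
 [ 0.2 -0.7]
 [-0.6 -0.2]
 [ 0.   0.3]
 [-0.1 -0.1]
 [ 0.4 -0.1]
 [ 0.1 -0.2]
 [ 0.1 -0.2]
 [ 0.4 -0. ]
 [-0.   2.1]]
```

```bash
cat > ov.py <<'E'
from h import *
import sys
p=[float(v) for v in sys.argv[1:4]]; q=float(sys.argv[4])
S=Cam('side');T=Cam('top')
a=np.radians(12);c,s=np.cos(a),np.sin(a)
def bedf(x,y,z): # fence frame mm -> jig
    return [34+c*x+s*z,y,24-s*x+c*z]
L=[]
def loop(P,col): L.extend([(P[i],P[(i+1)%len(P)],col) for i in range(len(P))])
loop([[85,80,12],[85,-80,12],[-85,-80,12],[-85,80,12]],(0,255,255))
loop([[5.1-q,50,80],[5.1-q,-50,80],[5.1-q,-50,30],[5.1-q,50,30]],(0,0,255))
loop([bedf(-17,73,0),bedf(-17,-73,0),bedf(-17,-73,53),bedf(-17,73,53)],(0,255,0))
loop([bedf(0,65,0),bedf(0,-65,0),bedf(0,-65,42),bedf(0,65,42)],(255,0,255))
out=[]
for C,b,k in((S,(252,150,342,225),6),(T,(285,180,355,246),6)):
    pass
def panel(C,b,w,h,draw):
    im=cv2.resize(C.img[b[1]:b[3],b[0]:b[2]],(w,h),interpolation=cv2.INTER_CUBIC); k=w/(b[2]-b[0])
    for A,B,col in L if draw else []:
        uv=(C.proj(pose(p,np.array([A,B])/1000.))-[b[0],b[1]]+.5)*k-.5
        cv2.line(im,*[tuple(int(t) for t in u) for u in np.round(uv)],col,1)
    return im
bs=(255,165,335,225);bt=(290,186,370,246)
cv2.imwrite(sys.argv[5],np.vstack([np.hstack([panel(S,bs,400,300,d) for d in(0,1)]),np.hstack([panel(T,bt,400,300,d) for d in(0,1)])]))
E
python3 ov.py .525 -.225 -9.4 4 pics/j1.png
```

```text
(no output)
```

View pics/j1.png

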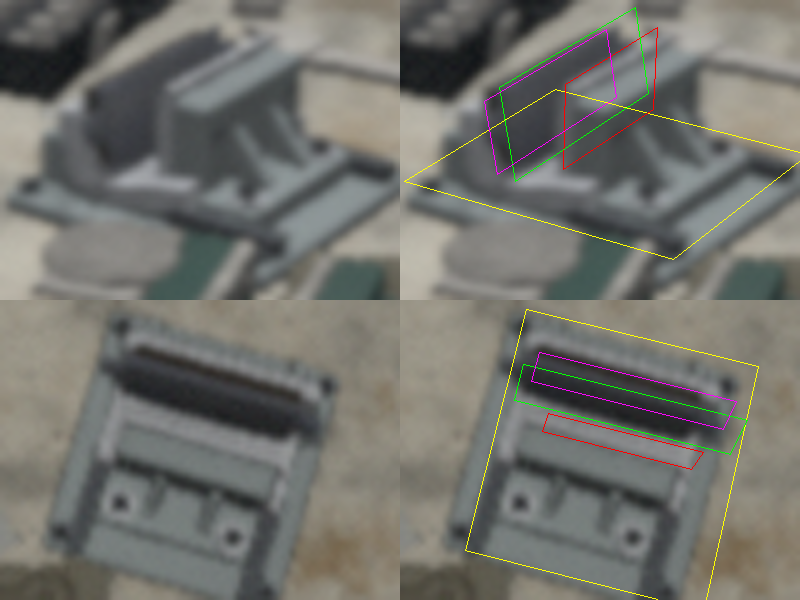

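```bash
sed -i 's/^loop(\[\[5.1-q,50,80\].*/loop([[1.1-q,50,84],[1.1-q,-50,84],[5.1-q,-50,80],[5.1-q,50,80]],(0,0,255));loop([[5.1-q,50,80],[5.1-q,-50,80],[5.1-q,-50,30],[5.1-q,50,30]],(0,0,255))/; s/^bs=.*/bs=(255,165,335,225);bt=(295,190,355,235)/' ov.py
python3 ov.py .5185 -.2175 -9.4 4 pics/j2.png
```

```text
(no output)
```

View pics/j2.png

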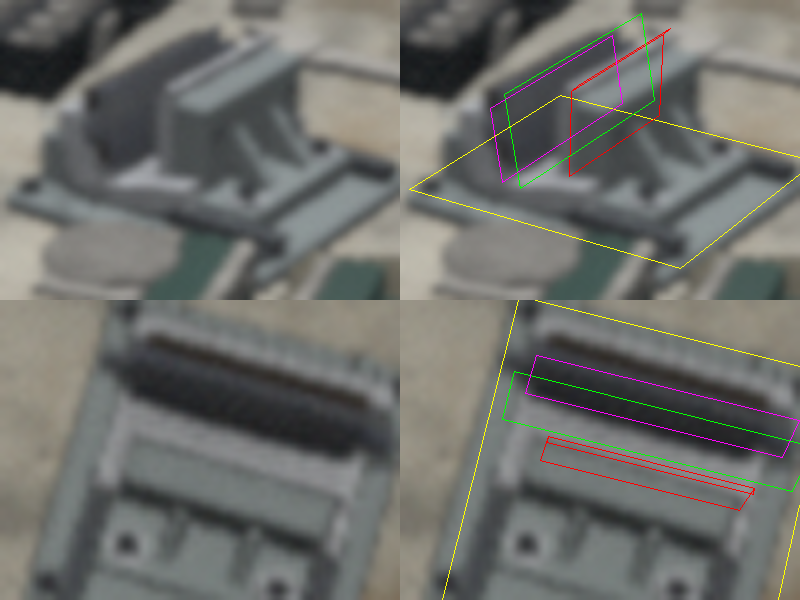

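```bash
python3 - <<'E'
from h import *
M={}
for i in range(6):
    for n in('side','top'):
        C=Cam(n)
        if i==0: M[n+'c']=C
        for t in['jig','fence','pad']:
            for d in bot.mark_of(n,t):
                M.setdefault((n,t),[]).append(list(d['location'])+[d['confidence']])
for t,r in(('jig',0),('fence',.024),('pad',.0493)):
    for n in('side','top'):
        a=np.array(M.get((n,t),[])); m=np.median(a[:,:2],0); g=a[(np.abs(a[:,:2]-m).max(1)<8)]
        u=g[:,:2].mean(0); print(t,n,len(g),u.round(1),g[:,:2].std(0).round(1),'at known z:',np.round(M[n+'c'].at_z(u,r)*1000,1))
print(bot.get_obs()['time'])
E
```

```text
jig side 6 [296.2 204. ] [1.1 0.9] at known z: [ 520.9 -212.7    0. ]
jig top 6 [331.4 215.8] [1.2 0.7] at known z: [ 531.7 -223.1    0. ]
fence side 5 [285.4 193.4] [1.2 0.9] at known z: [ 555.9 -217.2   24. ]
fence top 6 [331.7 206.1] [1.6 0.4] at known z: [ 559.1 -219.8   24. ]
pad side 5 [285.6 184.5] [0.4 2.3] at known z: [ 557.7 -221.    49.3]
pad top 5 [330.7 205.8] [0.9 1. ] at known z: [ 553.3 -214.1   49.3]
3.75
```

```bash
cat > icp.py <<'E'
from h import *
from scipy.optimize import minimize
from scipy.ndimage import map_coordinates,gaussian_filter
S=Cam('side');T=Cam('top')
a=np.radians(12);c,s=np.cos(a),np.sin(a)
F=lambda x,y,z:[34+c*x+s*z,y,24-s*x+c*z]
def edges(q):
    J=5.1-q
    base=[([85,80,12],[85,-80,12]),([85,-80,12],[-85,-80,12]),([-85,-80,12],[-85,80,12]),([-85,80,12],[85,80,12])]
    jt=[([J,50,80],[J,-50,80])]; je=[([J,50,80],[J,50,35])]
    pt=[(F(-17,70,53),F(-17,-70,53))]; pl=[(F(0,62,53),F(0,-62,53))]; pe=[(F(-17,73,53),F(-17,73,5))]
    return [(T,base[0],1),(T,base[1],1),(T,base[2],1),(T,base[3],1),(T,jt[0],1.5),(T,pt[0],.7),
            (S,jt[0],1),(S,je[0],.7),(S,pt[0],1),(S,pe[0],.7),(S,base[3],.7),(S,base[2],.7)]
G={}
for C in(S,T):
    for sg in(1.5,.8):
        im=[gaussian_filter(C.img[...,k].astype(float),sg) for k in range(3)]
        G[C.n,sg]=[np.gradient(i) for i in im]
def terms(p,sg):
    out=[]
    for C,(A,B),w in edges(p[3]):
        t=np.linspace(.03,.97,40)[:,None]
        uv=C.proj(pose(p,(np.array(A)*(1-t)+np.array(B)*t)/1000.))+(p[4:6] if C is S else p[6:8])
        d=uv[-1]-uv[0];n=np.array([-d[1],d[0]])/np.linalg.norm(d)
        g=sum(np.abs(map_coordinates(gy,[uv[:,1],uv[:,0]],order=1)*n[1]+map_coordinates(gx,[uv[:,1],uv[:,0]],order=1)*n[0]) for gy,gx in G[C.n,sg])
        out.append(w*g.mean())
    return np.array(out)
def cost(z,sg):
    p=z*sc; return -terms(p,sg).sum()+3*(p[4:]**2).sum()+ (100*max(0,abs(p[3]-4)-3.5))
sc=np.array([.004,.004,1.5,2,.5,.5,.5,.5])
R_=[]
rng=np.random.default_rng(0)
for k in range(14):
    p0=np.array([.522,-.216,-9.8,4,0,0,0,0])+sc*rng.normal(size=8)*[1.2,1.2,1,1,0,0,0,0]
    z=p0/sc
    for sg in(1.5,.8): z=minimize(cost,z,(sg,),method='Powell',options=dict(maxiter=30)).x
    R_.append((cost(z,.8),z*sc))
R_.sort(key=lambda r:r[0])
for r in R_[:6]: print(round(r[0],1),np.round(r[1],4))
print(np.round(terms(R_[0][1],.8),1))
E
python3 icp.py
```

```text
-351.3 [  0.5267  -0.2117 -11.6535   0.5      0.1879   0.4206   0.0991  -0.2252]
-351.3 [  0.5267  -0.2116 -11.6431   0.5      0.1771   0.4135   0.1131  -0.2387]
-351.3 [  0.5267  -0.2117 -11.6577   0.5      0.1734   0.4266   0.0894  -0.234 ]
-351.3 [  0.5267  -0.2117 -11.6626   0.5      0.1675   0.4211   0.0971  -0.2422]
-351.3 [  0.5269  -0.212  -11.4815   0.5      0.1721   0.4277   0.0368  -0.1911]
-351.3 [  0.5266  -0.2118 -11.6629   0.5      0.143    0.4259   0.0798  -0.26  ]
[ 13.4  19.7  18.7  23.1 124.    9.3  34.8   8.4  50.6  24.5   8.7  17.1]
```

```bash
sed -i 's/^bs=.*/bs=(255,165,335,225);bt=(290,186,370,246)/' ov.py
python3 ov.py .5267 -.2117 -11.65 0.5 pics/j3.png
```

```text
(no output)
```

View pics/j3.png

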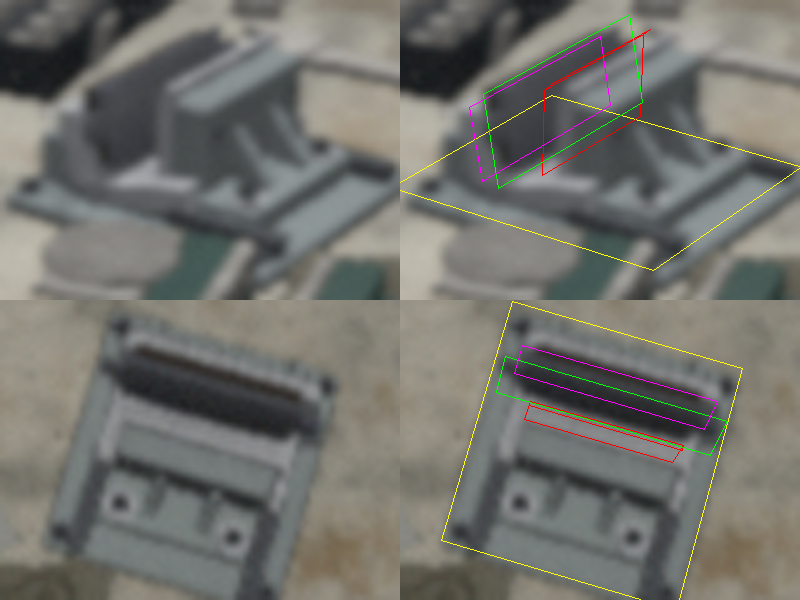

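```bash
cat > fj.py <<'E'
from h import *
from scipy.optimize import least_squares
S=Cam('side');T=Cam('top')
f=lambda o,x,y:(np.array([x,y])+.5)/5-.5+o
so,to=np.array([255,165]),np.array([290,186])
D=[(T,f(to,120,27),1,1),(T,f(to,328,85),1,-1),(T,f(to,62,233),-1,1),(S,f(so,28,188),1,1),(S,f(so,385,170),-1,-1),(S,f(so,275,243),-1,1)]
def res(p):
    r=[C.proj(pose(p,np.array([[sx*(85-p[3]),sy*(80-p[4]),12.]])/1000))[0]-u+(p[5:7] if C is S else p[7:9]) for C,u,sx,sy in D]
    return np.array(r)
s=least_squares(lambda p:np.r_[res(p).ravel(),p[5:]/.5],[.524,-.214,-11,8,8,0,0,0,0],x_scale=[.01,.01,1,3,3,1,1,1,1],loss='soft_l1')
p=s.x;print(np.round(p,4));print(res(p).round(1))
def jigx(C,uv,z):
    W=C.at_z(uv,z)-np.r_[p[:2],0];a=np.radians(p[2]);return np.round(1000*np.array([W[0]*np.cos(a)+W[1]*np.sin(a),-W[0]*np.sin(a)+W[1]*np.cos(a)]),1)
for n,C,o,pts,z in [('T jaw far edge@80',T,to,[(118,124),(295,168)],.08),('T jaw near edge@84',T,to,[(115,160),(270,205)],.084),('S jaw far@84',S,so,[(165,85),(270,38)],.084),('S near@84',S,so,[(185,112),(298,48)],.084),
  ('S pad top',S,so,[(95,92),(225,30)],.0795),('T pad lower dark boundary@80',T,to,[(125,100),(300,140)],.0795)]:
    print(n,[jigx(C,f(o,*q),z).tolist() for q in pts])
E
python3 fj.py
```

```text
[  0.5214  -0.2142 -10.5843  10.9639   9.6001   0.1592  -0.0187  -0.0818
  -0.2027]
[[ 0.3  0.3]
 [-0.4 -0.3]
 [ 0.4  1. ]
 [ 0.  -0.2]
 [ 0.3 -0.9]
 [-2.9  2.8]]
T jaw far edge@80 [[-6.4, 56.9], [-3.8, -57.6]]
T jaw near edge@84 [[-30.3, 52.8], [-32.0, -47.8]]
S jaw far@84 [[-0.3, 49.6], [-11.6, -41.5]]
S near@84 [[-28.0, 73.9], [-31.6, -37.7]]
S pad top [[30.4, 70.3], [20.8, -47.0]]
T pad lower dark boundary@80 [[10.1, 56.6], [14.8, -56.4]]
```

Request:
arm_command(series=[[0,0,-0.12,-0.6],[0,0,-0.12,-0.6],[0,0,-0.12,-0.6],[0,0,-0.12,-0.6],[0,0,-0.12,-0.6]], hand=0.05)

```text
time: 4.55
ee_pos: [0.2147, -0.5067, 0.3519]
tcp_rot: [179.9, 0.0, 57.5]
wrist_force: [0.2, 0.1, -0.3]
opening: 0.0498
grasp_force: 0.0
```

```bash
cat > go.py <<'E'
# usage: go.py x y z yaw  -> local shift/turn from measured pose
from workcell import bot
import numpy as np,sys
RK=(.5243,.2703,10.70)
def w(o,x,y): 
    a=np.radians(o[2]);return o[0]+x/1000*np.cos(a)-y/1000*np.sin(a),o[1]+x/1000*np.sin(a)+y/1000*np.cos(a)
def show(x,y,z,yaw):
    o=bot.get_obs();P=o['ee_pos'];r=np.radians(o['tcp_rot'][2]);d=np.array([x,y,z])-P
    t=-(yaw-o['tcp_rot'][2]);t=(t+180)%360-180
    print('now',P.round(4),o['tcp_rot'].round(2) if hasattr(o['tcp_rot'],'round') else o['tcp_rot'],'t',round(o['time'],2),'q',np.round(o['q'],1),'F',np.round(o['wrist_force'],1),'open',round(o['opening'],4))
    print('target',np.round([x,y,z],4),'shift',np.round([d[0]*np.cos(r)+d[1]*np.sin(r),d[0]*np.sin(r)-d[1]*np.cos(r),-d[2]],4),'turn',round(np.radians(t),4))
E
python3 - <<'E'
from go import *
show(*w(RK,-50,0),.30,190.7)
show(*w(RK,-50,0),.30,10.7)
E
```

```text
now [ 0.2147 -0.5067  0.3519] [1.7994e+02 4.0000e-02 5.7470e+01] t 4.55 q [-67.   10.   29.5 109.5   0.   55.5] F [ 0.2  0.1 -0.3] open 0.0498
target [0.4752 0.261  0.3   ] shift [ 0.7874 -0.1932  0.0519] turn -2.3253
now [ 0.2147 -0.5067  0.3519] [1.7994e+02 4.0000e-02 5.7470e+01] t 4.55 q [-67.   10.   29.5 109.5   0.   55.5] F [ 0.2  0.1 -0.3] open 0.0498
target [0.4752 0.261  0.3   ] shift [ 0.7874 -0.1932  0.0519] turn 0.8163
```

```bash
cat >> go.py <<'E'
def plan(*tg,step=.22,a=.74):
    o=bot.get_obs();p=np.array(o['ee_pos']);y=o['tcp_rot'][2]
    print('now',p.round(4),round(y,2),'t',round(o['time'],2),'F',np.round(o['wrist_force'],1))
    for x,Y,z,yaw in tg:
        T=np.array([x,Y,z]);D=T-p;t=-((yaw-y+180)%360-180) if abs(yaw-y)%360>1e-6 else 0
        t=np.radians(t);n=max(1,int(np.ceil(max(np.linalg.norm(D)/step,abs(t)/a))))
        for i in range(n):
            r=np.radians(y);d=D/n
            print(np.round([d[0]*np.cos(r)+d[1]*np.sin(r),d[0]*np.sin(r)-d[1]*np.cos(r),-d[2],t/n],4).tolist(),end=' ')
            y-=np.degrees(t/n)
        p=T;print('->',p.round(3),round(y,1))
E
python3 - <<'E'
from go import *
plan((*w(RK,-50,0),.30,190.7))
E
```

```text
now [ 0.2147 -0.5067  0.3519] 57.47 t 4.55 F [ 0.2  0.1 -0.3]
[0.1968, -0.0483, 0.013, -0.5813] [0.191, 0.0677, 0.013, -0.5813] [0.1225, 0.1615, 0.013, -0.5813] [0.0137, 0.2022, 0.013, -0.5813] -> [0.475 0.261 0.3  ] 190.7
```

Request:
arm_command(series=[[0.1968,-0.0483,0.013,-0.5813],[0.1968,-0.0483,0.013,-0.5813],[0.1968,-0.0483,0.013,-0.5813],[0.1968,-0.0483,0.013,-0.5813],[0.1968,-0.0483,0.013,-0.5813]])

```text
time: 5.05
ee_pos: [0.2808, -0.3105, 0.3384]
tcp_rot: [180.0, -0.0, 90.8]
wrist_force: [-0.4, 0.4, -0.5]
opening: 0.0502
grasp_force: 0.0
```

Request:
arm_command(series=[[0.191,0.0677,0.013,-0.5813],[0.191,0.0677,0.013,-0.5813],[0.191,0.0677,0.013,-0.5813],[0.191,0.0677,0.013,-0.5813],[0.191,0.0677,0.013,-0.5813]])

```text
time: 5.55
ee_pos: [0.3466, -0.1187, 0.3245]
tcp_rot: [180.0, -0.1, 124.3]
wrist_force: [-0.6, -0.7, 0.6]
opening: 0.0497
grasp_force: 0.0
```

Request:
arm_command(series=[[0.1225,0.1615,0.013,-0.5813],[0.1225,0.1615,0.013,-0.5813],[0.1225,0.1615,0.013,-0.5813],[0.1225,0.1615,0.013,-0.5813],[0.1225,0.1615,0.013,-0.5813]])

```text
time: 6.05
ee_pos: [0.4122, 0.0724, 0.3104]
tcp_rot: [-180.0, -0.1, 157.5]
wrist_force: [-1.0, -0.8, -0.4]
opening: 0.0501
grasp_force: 0.0
```

Request:
arm_command(series=[[0.0137,0.2022,0.013,-0.5813],[0.0137,0.2022,0.013,-0.5813],[0.0137,0.2022,0.013,-0.5813],[0.0137,0.2022,0.013,-0.5813],[0.0137,0.2022,0.013,-0.5813]])

```text
time: 6.55
ee_pos: [0.4783, 0.2635, 0.2957]
tcp_rot: [-179.9, -0.2, -169.4]
wrist_force: [0.5, -0.1, -0.9]
opening: 0.05
grasp_force: 0.0
```

```bash
python3 - <<'E'
from go import *
plan((*w(RK,-50,0),.13,190.7),(*w(RK,-50,0),.079,190.7))
E
```

```text
now [0.4783 0.2635 0.2957] -169.37 t 6.55 F [ 0.5 -0.1 -0.9]
[0.0035, -0.0018, 0.1657, -0.0012] -> [0.475 0.261 0.13 ] -169.3
[-0.0, 0.0, 0.051, -0.0] -> [0.475 0.261 0.079] -169.3
```

Request:
arm_command(series=[[0.0035,-0.002,0.04,0],[0.0035,-0.002,0.08,0],[0.0035,-0.002,0.12,0],[0.0035,-0.002,0.16,0],[0.0035,-0.002,0.18,0]])

```text
time: 7.05
ee_pos: [0.4728, 0.2554, 0.1154]
tcp_rot: [-179.9, -0.2, -169.9]
wrist_force: [0.2, 0.1, 0.2]
opening: 0.0497
grasp_force: 0.0
```

Request:
arm_command(series=[[0,0,0.02,0],[0,0,0.04,0],[0,0,0.04,0],[0,0,0.04,0],[0,0,0.04,0]])

```text
time: 7.55
ee_pos: [0.4744, 0.2577, 0.0806]
tcp_rot: [180.0, 0.1, -169.6]
wrist_force: [0.2, 0.3, -0.2]
opening: 0.0502
grasp_force: 0.0
```

```bash
python3 - <<'E'
from go import *
plan((*w(RK,-50,0),.075,190.7))
from h import *
S=Cam('side');T=Cam('top')
a=lambda C,b:cv2.resize(C.img[b[1]:b[3],b[0]:b[2]],(400,300),interpolation=cv2.INTER_CUBIC)
cv2.imwrite('pics/g1.png',np.hstack([a(S,(160,210,280,300)),a(T,(145,170,225,230))]))
E
```

```text
now [0.4744 0.2577 0.0806] -169.57 t 7.55 F [ 0.2  0.3 -0.2]
[-0.0013, 0.0031, 0.0056, -0.0047] -> [0.475 0.261 0.075] -169.3
```

View pics/g1.png

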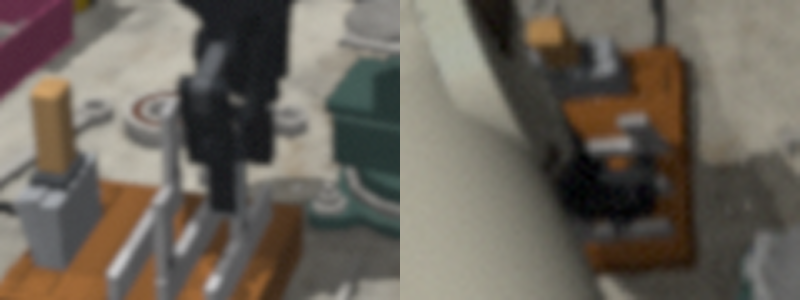

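Request:
arm_command(series=[[-0.001,0.003,0.005,-0.005],[-0.001,0.003,0.005,-0.005],[-0.001,0.003,0.005,-0.005],[-0.001,0.003,0.005,-0.005],[-0.001,0.003,0.005,-0.005]])

```text
time: 8.15
ee_pos: [0.4741, 0.2613, 0.0744]
tcp_rot: [180.0, 0.0, -169.1]
wrist_force: [0.4, 0.1, -0.1]
opening: 0.05
grasp_force: 0.0
```

Request:
arm_command(series=[[0,0,0,0],[0,0,0,0],[0,0,0,0],[0,0,0,0],[0,0,0,0]], hand=0.005, grip_force=60)

```text
time: 8.65
ee_pos: [0.4741, 0.2612, 0.0743]
tcp_rot: [180.0, 0.0, -169.2]
wrist_force: [-0.2, 1.0, 0.2]
opening: 0.017
grasp_force: 58.4
```

Request:
arm_command(series=[[0,0,0,0],[0,0,-0.01,0],[0,0,-0.03,0],[0,0,-0.06,0],[0,0,-0.1,0]])

```text
time: 9.15
ee_pos: [0.4733, 0.2607, 0.1746]
tcp_rot: [-180.0, -0.1, -169.2]
wrist_force: [0.6, 0.0, -0.6]
opening: 0.0167
grasp_force: 58.6
```

```bash
cat >> go.py <<'E'
JG=(.522,-.2142,-10.7)
E
python3 - <<'E'
from go import *
o=bot.get_obs();print(o['opening'],o['grasp_force'],o['ee_pos'])
x,y=w(RK,-50,0)
plan((x-.01,y,.29,190.7),(*w(JG,9,0),.28,169.3),(*w(JG,9,0),.20,169.3))
E
```

```text
0.01665271439196878 58.59433114528656 [0.47334195 0.26072025 0.17456894]
now [0.4733 0.2607 0.1746] -169.15 t 9.15 F [ 0.6  0.  -0.6]
[0.008, 0.0018, -0.1154, 0.0026] -> [0.465 0.261 0.29 ] -169.3
[0.008, -0.1603, 0.0033, 0.1245] [-0.012, -0.16, 0.0033, 0.1245] [-0.0317, -0.1573, 0.0033, 0.1245] -> [ 0.531 -0.216  0.28 ] -190.7
[0.0, 0.0, 0.08, 0.0] -> [ 0.531 -0.216  0.2  ] -190.7
```

Request:
arm_command(series=[[0.002,0,-0.03,0],[0.004,0,-0.06,0],[0.006,0,-0.09,0],[0.008,0.0018,-0.1154,0],[0.008,0.0018,-0.1154,0]])

```text
time: 9.65
ee_pos: [0.4663, 0.2619, 0.294]
tcp_rot: [179.9, 0.3, -169.1]
wrist_force: [-0.1, 0.2, -0.1]
opening: 0.0164
grasp_force: 58.7
```

Request:
arm_command(series=[[0.0016,-0.032,0.0007,0.025],[0.0032,-0.064,0.0013,0.05],[0.0048,-0.096,0.002,0.075],[0.0064,-0.128,0.0026,0.1],[0.008,-0.1603,0.0033,0.1245]])

```text
time: 10.15
ee_pos: [0.488, 0.1012, 0.2858]
tcp_rot: [-180.0, -0.0, -176.3]
wrist_force: [0.5, 1.0, -0.2]
opening: 0.0169
grasp_force: 58.7
```

Request:
arm_command(series=[[-0.0024,-0.032,0.0007,0.025],[-0.0048,-0.064,0.0013,0.05],[-0.0072,-0.096,0.002,0.075],[-0.0096,-0.128,0.0026,0.1],[-0.012,-0.16,0.0033,0.1245]])

```text
time: 10.65
ee_pos: [0.5103, -0.0577, 0.2825]
tcp_rot: [180.0, -0.0, 176.5]
wrist_force: [0.1, -0.4, -1.7]
opening: 0.017
grasp_force: 58.7
```

Request:
arm_command(series=[[-0.0063,-0.032,0.0007,0.025],[-0.0127,-0.064,0.0013,0.05],[-0.019,-0.096,0.002,0.075],[-0.0254,-0.128,0.0026,0.1],[-0.0317,-0.1573,0.0033,0.1245]])

```text
time: 11.15
ee_pos: [0.5326, -0.2168, 0.279]
tcp_rot: [180.0, -0.1, 169.4]
wrist_force: [1.0, -1.0, -1.8]
opening: 0.0168
grasp_force: 58.7
```

```bash
python3 - <<'E'
from go import *
from h import *
plan((*w(JG,9,0),.165,169.3))
S=Cam('side');T=Cam('top')
plan((*w(JG,9,0),.165,169.3))
a=lambda C,b:cv2.resize(C.img[b[1]:b[3],b[0]:b[2]],(400,300),interpolation=cv2.INTER_CUBIC)
cv2.imwrite('pics/g2.png',np.hstack([a(S,(245,135,345,210)),a(T,(285,180,365,240))]))
E
```

```text
now [ 0.5326 -0.2168  0.279 ] 169.37 t 11.15 F [ 1.  -1.  -1.8]
[0.0019, 0.0006, 0.114, 0.0013] -> [ 0.531 -0.216  0.165] 169.3
now [ 0.5326 -0.2183  0.278 ] 169.23 t 11.25 F [-0.8 -0.1 -0.9]
[0.0022, 0.002, 0.113, -0.0012] -> [ 0.531 -0.216  0.165] 169.3
```

Request:
arm_command(series=[[0.001,0.001,0.03,0],[0.002,0.002,0.06,0],[0.002,0.002,0.09,0],[0.002,0.002,0.113,0],[0.002,0.002,0.113,0]])

```text
time: 11.75
ee_pos: [0.5295, -0.2118, 0.163]
tcp_rot: [179.9, -0.3, 169.5]
wrist_force: [-0.1, 0.4, -0.3]
opening: 0.0168
grasp_force: 58.8
```

```bash
python3 - <<'E'
from go import *
from h import *
S=Cam('side');T=Cam('top')
plan((*w(JG,9,0),.165,169.3))
a=lambda C,b:cv2.resize(C.img[b[1]:b[3],b[0]:b[2]],(400,300),interpolation=cv2.INTER_CUBIC)
cv2.imwrite('pics/g3.png',np.hstack([a(S,(255,140,335,200)),a(T,(295,185,355,230))]))
E
```

```text
now [ 0.531  -0.2125  0.1671] 169.48 t 11.85 F [ 0.2  0.8 -0.6]
[-0.0005, -0.0033, 0.0021, 0.0031] -> [ 0.531 -0.216  0.165] 169.3
```

View pics/g3.png

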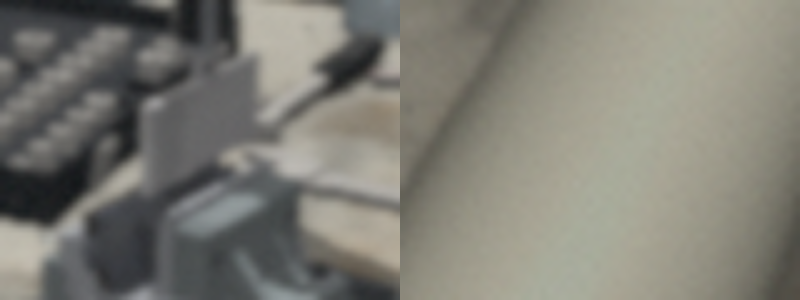

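```bash
python3 - <<'E'
from go import *
from h import *
S=Cam('side')
f=lambda x,y:(np.array([x,y])+.5)/5-.5+[255,140]
def jx(uv,z):
    W=S.at_z(uv,z);a=np.radians(JG[2]);d=W[:2]-JG[:2];return np.round(1000*np.array([d[0]*np.cos(a)+d[1]*np.sin(a),-d[0]*np.sin(a)+d[1]*np.cos(a)]),1)
zb=.167-.0683
print('plate',jx(f(145,192),zb),jx(f(156,195),zb),'jaw',jx(f(163,210),.084),jx(f(166,210),.082), 'pad top +y',jx(f(88,217),.0795))
P=np.array([bot.get_obs()['ee_pos']]);a=np.radians(JG[2]);
d=P[0,:2]-JG[:2];print('tcp jig',np.round([d[0]*np.cos(a)+d[1]*np.sin(a),-d[0]*np.sin(a)+d[1]*np.cos(a)],4))
E
```

```text
plate [ 2.  64.9] [-4.9 65. ] jaw [-0.1 50.1] [ 1.1 45.1] pad top +y [32.6 72.4]
tcp jig [0.0091 0.0031]
```

```bash
python3 - <<'E'
from go import *
from h import *
S=Cam('side')
o=bot.get_obs();P=o['ee_pos'];r=o['tcp_rot'][2]-180
for dx in(0,-6,-12):
    for dz in (-.0683,):
        L=np.array([[dx-3,55,50],[dx+3,55,50],[dx-3,-55,50],[dx-3,-55,0],[dx-3,55,0],[dx+3,55,0],[dx,0,100]])/1000.
        W=pose((P[0],P[1],r),L);W[:,2]+=P[2]+dz
        print(dx,((S.proj(W)-[255,140]+.5)*5-.5).round().astype(int).tolist())
E
```

```text
0 [[148, 94], [138, 92], [255, 38], [252, 123], [145, 184], [136, 181], [201, -26]]
-6 [[157, 96], [148, 94], [265, 40], [261, 126], [155, 186], [145, 184], [211, -24]]
-12 [[167, 99], [157, 96], [274, 42], [270, 128], [165, 189], [155, 186], [221, -22]]
```

Request:
arm_command(series=[[-0.005,-0.003,0,0.003],[-0.01,-0.003,0,0.003],[-0.01,-0.003,0.01,0.003],[-0.01,-0.003,0.02,0.003],[-0.01,-0.003,0.02,0.003]])

```text
time: 12.45
ee_pos: [0.5397, -0.2174, 0.1444]
tcp_rot: [180.0, -0.2, 169.3]
wrist_force: [-0.8, -0.3, -0.7]
opening: 0.017
grasp_force: 58.8
```

Request:
arm_command(series=[[0,0,0.004,0],[0,0,0.008,0],[0,0,0.012,0],[0,0,0.016,0],[0,0,0.016,0]])

```text
time: 12.95
ee_pos: [0.5402, -0.2176, 0.1301]
tcp_rot: [180.0, -0.0, 169.3]
wrist_force: [0.0, 0.0, -1.3]
opening: 0.0168
grasp_force: 58.8
```

```bash
python3 - <<'E'
from go import *
from h import *
S=Cam('side')
show(*w(JG,19,0),.113,169.3)
a=lambda C,b:cv2.resize(C.img[b[1]:b[3],b[0]:b[2]],(640,480),interpolation=cv2.INTER_CUBIC)
cv2.imwrite('pics/g4.png',a(S,(255,150,335,210)))
E
```

```text
now [ 0.5404 -0.2176  0.1305] [ 1.8000e+02 -2.0000e-02  1.6928e+02] t 13.0 q [-21.9   8.6   2.9  84.3  -0.  -11.2] F [ 0.  -0.5 -1.1] open 0.0166
target [ 0.5407 -0.2177  0.113 ] shift [-0.0003 -0.      0.0175] turn -0.0004
```

View pics/g4.png

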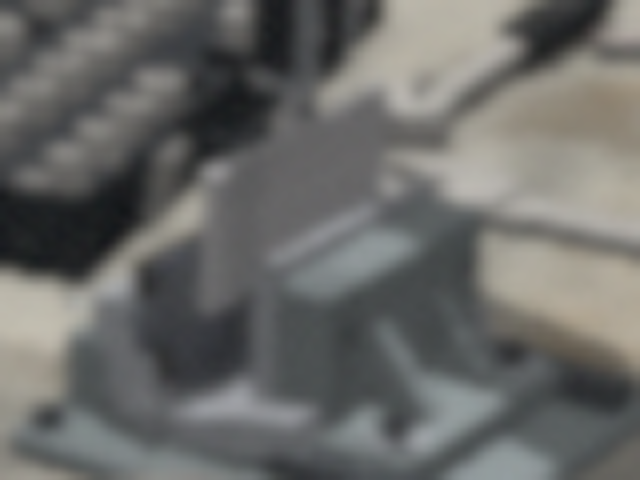

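Request:
arm_command(series=[[0.002,0,0.006,0],[0.002,0,0.012,0],[0.002,0,0.018,0],[0.002,0,0.023,0],[0.002,0,0.023,0]])

```text
time: 13.5
ee_pos: [0.5381, -0.2171, 0.1067]
tcp_rot: [180.0, -0.1, 169.3]
wrist_force: [0.3, 0.4, -1.5]
opening: 0.0169
grasp_force: 58.8
```

Request:
arm_command(series=[[0.001,0,0,0],[0.002,0,0,0],[0.003,0,0,0],[0.004,0,0,0],[0.004,0,0,0]])

```text
time: 14.0
ee_pos: [0.5346, -0.2166, 0.108]
tcp_rot: [-180.0, 0.0, 169.3]
wrist_force: [-0.3, -0.2, -1.3]
opening: 0.0168
grasp_force: 58.8
```

Request:
arm_command(series=[[0.001,0,0,0],[0.002,0,0,0],[0.003,0,0,0],[0.004,0,0,0],[0.004,0,0,0]])

```text
time: 14.5
ee_pos: [0.5306, -0.2158, 0.1078]
tcp_rot: [-180.0, -0.0, 169.3]
wrist_force: [-0.3, -0.8, -0.5]
opening: 0.0164
grasp_force: 58.8
```

Request:
arm_command(series=[[0.0004,0,0,0],[0.0008,0,0,0],[0.0012,0,0,0],[0.0016,0,0,0],[0.002,0,0,0]])

```text
time: 15.0
ee_pos: [0.5287, -0.2155, 0.1078]
tcp_rot: [-180.0, 0.0, 169.3]
wrist_force: [0.3, -0.2, -1.6]
opening: 0.0169
grasp_force: 58.8
```

Request:
arm_command(series=[[0.0004,0,0,0],[0.0008,0,0,0],[0.0012,0,0,0],[0.0016,0,0,0],[0.002,0,0,0]])

```text
time: 15.5
ee_pos: [0.5267, -0.2151, 0.1078]
tcp_rot: [180.0, 0.0, 169.3]
wrist_force: [0.4, -0.2, -0.5]
opening: 0.0166
grasp_force: 58.8
```

Request:
arm_command(series=[[0.0004,0,0,0],[0.0008,0,0,0],[0.0012,0,0,0],[0.0016,0,0,0],[0.002,0,0,0]])

```text
time: 16.0
ee_pos: [0.5255, -0.2149, 0.1079]
tcp_rot: [180.0, 0.1, 169.3]
wrist_force: [7.5, -0.6, -4.3]
opening: 0.0165
grasp_force: 58.5
```

Request:
arm_command(series=[[0.0004,0,0,0],[0.0008,0,0,0],[0.0012,0,0,0],[0.0016,0,0,0],[0.002,0,0,0]])

```text
time: 16.5
ee_pos: [0.5242, -0.2146, 0.108]
tcp_rot: [180.0, 0.2, 169.3]
wrist_force: [9.5, -1.1, -6.4]
opening: 0.0163
grasp_force: 58.6
```

```bash
python3 - <<'E'
from go import *
from h import *
for i in range(2):
    S=Cam('side');o=bot.get_obs();print(np.round(o['wrist_force'],2),np.round(o['torque'],3),o['ee_pos'].round(4))
cv2.imwrite('pics/g5.png',cv2.resize(S.img[150:210,255:335],(640,480),interpolation=cv2.INTER_CUBIC))
E
```

```text
[ 8.71 -0.89 -4.6 ] [-0.379 -2.181 -0.143] [ 0.5242 -0.2146  0.108 ]
[ 9.31 -1.08 -4.93] [-0.341 -2.265 -0.218] [ 0.5242 -0.2146  0.108 ]
```

Request:
arm_command(series=[[-0.003,0,0,0],[-0.006,0,0,0],[-0.008,0,0,0],[-0.01,0,0,0],[-0.01,0,0,0]])

```text
time: 17.1
ee_pos: [0.5327, -0.2162, 0.1076]
tcp_rot: [180.0, -0.0, 169.3]
wrist_force: [0.5, 0.1, -0.9]
opening: 0.0167
grasp_force: 59.2
```

Request:
arm_command(series=[[-0.0004,0,0,0],[-0.0008,0,0,0],[-0.0012,0,0,0],[-0.0016,0,0,0],[-0.002,0,0,0]])

```text
time: 17.6
ee_pos: [0.5346, -0.2166, 0.1078]
tcp_rot: [180.0, -0.0, 169.3]
wrist_force: [0.5, 0.5, -1.3]
opening: 0.0167
grasp_force: 59.2
```

Request:
arm_command(series=[[-0.0004,0,0,0],[-0.0008,0,0,0],[-0.0012,0,0,0],[-0.0016,0,0,0],[-0.002,0,0,0]])

```text
time: 18.1
ee_pos: [0.5366, -0.217, 0.1078]
tcp_rot: [180.0, -0.0, 169.3]
wrist_force: [-0.3, 0.4, -1.1]
opening: 0.0166
grasp_force: 59.2
```

Request:
arm_command(series=[[-0.0004,0,0,0],[-0.0008,0,0,0],[-0.0012,0,0,0],[-0.0016,0,0,0],[-0.002,0,0,0]])

```text
time: 18.6
ee_pos: [0.5386, -0.2173, 0.1078]
tcp_rot: [-180.0, -0.0, 169.3]
wrist_force: [0.5, 0.5, -0.9]
opening: 0.0164
grasp_force: 59.2
```

Request:
arm_command(series=[[-0.0004,0,0,0],[-0.0008,0,0,0],[-0.0012,0,0,0],[-0.0016,0,0,0],[-0.002,0,0,0]])

```text
time: 19.1
ee_pos: [0.5403, -0.2177, 0.1077]
tcp_rot: [180.0, -0.0, 169.3]
wrist_force: [-1.4, 1.1, 0.3]
opening: 0.0164
grasp_force: 59.2
```

Request:
arm_command(series=[[-0.0004,0,0,0],[-0.0008,0,0,0],[-0.0012,0,0,0],[-0.0016,0,0,0],[-0.002,0,0,0]])

```text
time: 19.6
ee_pos: [0.5418, -0.2179, 0.1077]
tcp_rot: [180.0, -0.1, 169.3]
wrist_force: [-6.3, 2.2, 1.7]
opening: 0.0168
grasp_force: 59.4
```

Request:
arm_command(series=[[0.002,0,0.001,0],[0.0045,0,0.003,0],[0.0045,0,0.006,0],[0.0045,0,0.008,0],[0.0045,0,0.008,0]])

```text
time: 20.1
ee_pos: [0.5381, -0.2172, 0.0993]
tcp_rot: [180.0, -0.0, 169.3]
wrist_force: [0.6, 0.5, -0.8]
opening: 0.0166
grasp_force: 59.2
```

Request:
arm_command(series=[[0,0,0.0007,0],[0,0,0.0014,0],[0,0,0.002,0],[0,0,0.0025,0],[0,0,0.003,0]])

```text
time: 20.6
ee_pos: [0.5381, -0.2173, 0.0969]
tcp_rot: [-180.0, 0.0, 169.3]
wrist_force: [-1.0, -0.2, 3.4]
opening: 0.0167
grasp_force: 59.7
```

Request:
arm_command(series=[[-0.003,0,0,0],[-0.006,0,0.0002,0],[-0.009,0,0.0005,0],[-0.012,0,0.0009,0],[-0.015,0,0.0013,0]], grip_force=20)

```text
time: 21.1
ee_pos: [0.5522, -0.22, 0.0956]
tcp_rot: [-180.0, -0.1, 169.3]
wrist_force: [-5.8, 1.0, 4.2]
opening: 0.0169
grasp_force: 59.9
```

Request:
arm_command(series=[[-0.001,0,0.0003,0],[-0.002,0,0.0005,0],[-0.003,0,0.0007,0],[-0.004,0,0.001,0],[-0.004,0,0.001,0]])

```text
time: 21.6
ee_pos: [0.5561, -0.2207, 0.0948]
tcp_rot: [-180.0, -0.1, 169.3]
wrist_force: [-6.6, 1.7, 5.8]
opening: 0.0168
grasp_force: 60.4
```

Request:
arm_command(series=[[-0.001,0,0.0002,0],[-0.002,0,0.0003,0],[-0.003,0,0.0003,0],[-0.003,0,0.0003,0],[-0.003,0,0.0003,0]])

```text
time: 22.1
ee_pos: [0.5585, -0.2212, 0.0943]
tcp_rot: [-180.0, -0.1, 169.3]
wrist_force: [-9.2, 1.3, 6.7]
opening: 0.0166
grasp_force: 60.5
```

```bash
python3 - <<'E'
from h import *
S=Cam('side')
cv2.imwrite('pics/g6.png',cv2.resize(S.img[140:207,250:340],(720,536),interpolation=cv2.INTER_CUBIC))
E
```

```text
(no output)
```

View pics/g6.png

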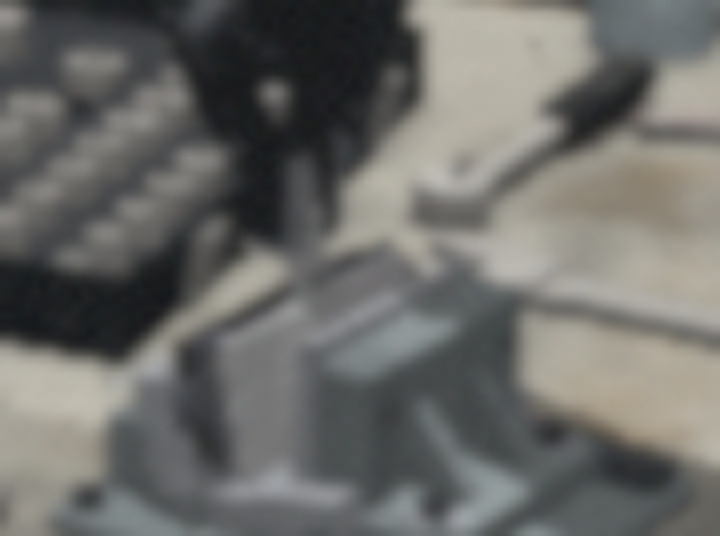

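Request:
arm_command(series=[[0.001,0,0,0],[0.001,0,0,0],[0.001,0,0,0],[0.001,0,0,0],[0.001,0,-0.005,0]], hand=0.035)

```text
time: 22.65
ee_pos: [0.5585, -0.221, 0.0987]
tcp_rot: [180.0, -0.1, 169.3]
wrist_force: [-0.8, -0.0, 0.4]
opening: 0.0351
grasp_force: 0.0
```

Request:
arm_command(series=[[0.001,0,-0.02,0],[0.002,0,-0.05,0],[0.003,0,-0.09,0],[0.003,0,-0.13,0],[0.003,0,-0.17,0]])

```text
time: 23.15
ee_pos: [0.5555, -0.2205, 0.2713]
tcp_rot: [-180.0, 0.0, 169.3]
wrist_force: [0.5, -0.5, -0.0]
opening: 0.0347
grasp_force: 0.0
```

```bash
python3 - <<'E'
from go import *
plan((*w(RK,-23.1,45.2),.26,190.7),(*w(RK,-23.1,45.2),.0743,190.7))
E
```

```text
now [ 0.5555 -0.2205  0.2713] 169.28 t 23.15 F [ 0.5 -0.5 -0. ]
[0.0533, 0.17, 0.0038, -0.1246] [0.0318, 0.1753, 0.0038, -0.1246] [0.0097, 0.1779, 0.0038, -0.1246] -> [0.493 0.31  0.26 ] 190.7
[-0.0, 0.0, 0.1857, 0.0] -> [0.493 0.31  0.074] 190.7
```

Request:
arm_command(series=[[0.0107,0.034,0.0008,-0.025],[0.0213,0.068,0.0015,-0.05],[0.032,0.102,0.0023,-0.075],[0.0426,0.136,0.003,-0.1],[0.0533,0.17,0.0038,-0.1246]])

```text
time: 23.65
ee_pos: [0.5347, -0.0423, 0.2659]
tcp_rot: [180.0, 0.0, 176.5]
wrist_force: [0.7, 0.1, 0.3]
opening: 0.0348
grasp_force: 0.0
```

Request:
arm_command(series=[[0.0064,0.035,0.0008,-0.025],[0.0127,0.07,0.0015,-0.05],[0.019,0.105,0.0023,-0.075],[0.0254,0.14,0.003,-0.1],[0.0318,0.1753,0.0038,-0.1246]])

```text
time: 24.15
ee_pos: [0.5139, 0.1347, 0.2622]
tcp_rot: [180.0, 0.1, -176.4]
wrist_force: [-0.2, -0.1, 0.4]
opening: 0.0351
grasp_force: 0.0
```

Request:
arm_command(series=[[0.002,0.036,0.0008,-0.025],[0.0039,0.072,0.0015,-0.05],[0.0058,0.108,0.0023,-0.075],[0.0078,0.143,0.003,-0.1],[0.0097,0.1779,0.0038,-0.1246]])

```text
time: 24.65
ee_pos: [0.4931, 0.3118, 0.2583]
tcp_rot: [180.0, 0.0, -169.2]
wrist_force: [0.9, -1.1, -0.7]
opening: 0.0351
grasp_force: 0.0
```

Request:
arm_command(series=[[0,0,0,0],[0,0,0.03,0],[0,0,0.07,0],[0,0,0.11,0],[0,0,0.13,0]])

```text
time: 25.15
ee_pos: [0.4925, 0.3091, 0.1245]
tcp_rot: [-179.9, -0.2, -169.3]
wrist_force: [0.4, 0.6, -0.1]
opening: 0.0351
grasp_force: 0.0
```

```bash
python3 - <<'E'
from go import *
import time
show(*w(RK,-23.1,45.2),.0743,190.7)
bot.camera('side');show(*w(RK,-23.1,45.2),.0743,190.7)
E
```

```text
now [0.4925 0.3091 0.1245] [-179.92   -0.18 -169.33] t 25.15 q [32.1  8.7  2.3 83.9 -0.  21.4] F [ 0.4  0.6 -0.1] open 0.0351
target [0.4932 0.3104 0.0743] shift [-0.0009  0.0012  0.0502] turn -0.0006
now [0.4919 0.3086 0.1223] [-179.86   -0.34 -169.34] t 25.2 q [32.1  8.8  2.2 83.8 -0.  21.4] F [ 0.4  0.6 -3.6] open 0.035
target [0.4932 0.3104 0.0743] shift [-0.0016  0.0015  0.048 ] turn -0.0006
```

Request:
arm_command(series=[[-0.001,0.001,0.02,0],[-0.001,0.001,0.04,0],[-0.001,0.001,0.05,0],[-0.001,0.001,0.05,0],[-0.001,0.001,0.05,0]])

```text
time: 25.7
ee_pos: [0.4947, 0.3115, 0.079]
tcp_rot: [180.0, 0.1, -169.3]
wrist_force: [-0.4, -0.2, 1.2]
opening: 0.0349
grasp_force: 0.0
```

```bash
python3 - <<'E'
from go import *
bot.camera('side');show(*w(RK,-23.1,45.2),.0743,190.7)
E
```

```text
now [0.4949 0.3116 0.0793] [ 1.7996e+02  9.0000e-02 -1.6931e+02] t 25.75 q [32.2  9.3 -1.9 78.6 -0.  21.5] F [-0.   0.1  0.5] open 0.0351
target [0.4932 0.3104 0.0743] shift [ 0.0019 -0.0009  0.005 ] turn -0.0002
```

Correct, close and lift.

Request:
arm_command(series=[[0.002,-0.001,0.005,0],[0.002,-0.001,0.005,0],[0.002,-0.001,0.005,0],[0.002,-0.001,0.005,0],[0.002,-0.001,0.005,0]])

```text
time: 26.25
ee_pos: [0.4926, 0.3101, 0.0729]
tcp_rot: [180.0, 0.0, -169.3]
wrist_force: [0.1, -0.4, -0.6]
opening: 0.035
grasp_force: 0.0
```

Request:
arm_command(series=[[0,0,0,0],[0,0,0,0],[0,0,0,0],[0,0,0,0],[0,0,0,0]], hand=0.005, grip_force=60)

```text
time: 26.75
ee_pos: [0.4926, 0.3102, 0.0731]
tcp_rot: [180.0, 0.0, -169.3]
wrist_force: [-0.6, 0.4, 3.8]
opening: 0.0169
grasp_force: 58.8
```

Request:
arm_command(series=[[0,0,-0.005,0],[0,0,-0.03,0],[0,0,-0.07,0],[0,0,-0.12,0],[0,0,-0.17,0]])

```text
time: 27.25
ee_pos: [0.4919, 0.3096, 0.2443]
tcp_rot: [-180.0, -0.1, -169.3]
wrist_force: [1.8, 1.3, -0.8]
opening: 0.0165
grasp_force: 58.9
```

```bash
python3 - <<'E'
from go import *
bot.camera('side')
plan((.5384,-.1716,.255,169.3),(.5384,-.1716,.165,169.3))
E
```

```text
now [0.4932 0.3104 0.2536] -169.31 t 27.3 F [-3.3 -2.3  5.3]
[0.015, -0.1607, -0.0005, 0.1244] [-0.005, -0.1613, -0.0005, 0.1244] [-0.025, -0.1594, -0.0005, 0.1244] -> [ 0.538 -0.172  0.255] -190.7
[0.0, 0.0, 0.09, 0.0] -> [ 0.538 -0.172  0.165] -190.7
```

Request:
arm_command(series=[[0.003,-0.032,-0.01,0.025],[0.006,-0.064,-0.02,0.05],[0.009,-0.096,-0.025,0.075],[0.012,-0.128,-0.025,0.1],[0.015,-0.1607,-0.025,0.1244]])

```text
time: 27.8
ee_pos: [0.5075, 0.1481, 0.2679]
tcp_rot: [-180.0, -0.0, -176.5]
wrist_force: [-0.8, -0.4, -1.2]
opening: 0.0167
grasp_force: 58.9
```

Request:
arm_command(series=[[-0.001,-0.032,0,0.025],[-0.002,-0.064,0,0.05],[-0.003,-0.097,0,0.075],[-0.004,-0.129,0,0.1],[-0.005,-0.1613,0,0.1244]])

```text
time: 28.3
ee_pos: [0.5224, -0.0126, 0.2678]
tcp_rot: [-180.0, -0.0, 176.4]
wrist_force: [1.8, 0.5, -0.7]
opening: 0.0167
grasp_force: 58.9
```

Request:
arm_command(series=[[-0.005,-0.035,0,0.025],[-0.01,-0.07,0,0.05],[-0.015,-0.105,0,0.075],[-0.025,-0.14,0,0.1],[-0.025,-0.1594,0,0.1244]])

```text
time: 28.8
ee_pos: [0.5378, -0.1744, 0.2671]
tcp_rot: [-180.0, -0.1, 169.2]
wrist_force: [-0.4, 1.3, -2.2]
opening: 0.0168
grasp_force: 59.0
```

Request:
arm_command(series=[[0,0,0.02,0],[0,0,0.05,0],[0,0,0.08,0],[0,0,0.1,0],[0,0,0.1,0]])

```text
time: 29.3
ee_pos: [0.5361, -0.1715, 0.1646]
tcp_rot: [180.0, -0.3, 169.3]
wrist_force: [-1.3, -0.3, -1.2]
opening: 0.0165
grasp_force: 58.9
```

```bash
python3 - <<'E'
from go import *
for i in range(3): bot.camera('side')
plan((.5382,-.1716,.163,169.3))
E
```

```text
now [ 0.538  -0.172   0.1692] 169.32 t 29.45 F [-0.3  0.9 -0.3]
[-0.0001, 0.0005, 0.0062, 0.0003] -> [ 0.538 -0.172  0.163] 169.3
```

Request:
arm_command(series=[[0,0,0.006,0],[0,0,0.012,0],[0,0,0.018,0],[0,0,0.024,0],[0,0,0.03,0]])

```text
time: 29.95
ee_pos: [0.5376, -0.1719, 0.1371]
tcp_rot: [180.0, -0.0, 169.3]
wrist_force: [0.2, 0.4, -0.9]
opening: 0.0168
grasp_force: 59.0
```

Request:
arm_command(series=[[0,0,0.004,0],[0,0,0.008,0],[0,0,0.012,0],[0,0,0.016,0],[0,0,0.02,0]])

```text
time: 30.45
ee_pos: [0.5377, -0.172, 0.1175]
tcp_rot: [-180.0, 0.0, 169.3]
wrist_force: [-0.4, -0.5, -1.1]
opening: 0.0168
grasp_force: 59.0
```

```bash
python3 - <<'E'
from go import *
for i in range(2):bot.camera('side')
plan((.5382,-.1716,.106,169.3))
E
```

```text
now [ 0.5374 -0.1719  0.1171] 169.31 t 30.55 F [-0.1  0.2 -0.3]
[-0.0007, 0.0004, 0.0111, 0.0003] -> [ 0.538 -0.172  0.106] 169.3
```

Request:
arm_command(series=[[0,0,0.004,0],[0,0,0.008,0],[0,0,0.011,0],[0,0,0.014,0],[0,0,0.016,0]])

```text
time: 31.05
ee_pos: [0.5376, -0.1719, 0.1014]
tcp_rot: [180.0, -0.0, 169.3]
wrist_force: [0.0, -0.7, -1.7]
opening: 0.0171
grasp_force: 59.0
```

Request:
arm_command(series=[[0,0,0.001,0],[0,0,0.002,0],[0,0,0.003,0],[0,0,0.004,0],[0,0,0.005,0]])

```text
time: 31.55
ee_pos: [0.5381, -0.172, 0.0976]
tcp_rot: [-180.0, 0.1, 169.3]
wrist_force: [-1.1, 1.1, 9.7]
opening: 0.0169
grasp_force: 60.1
```

Request:
arm_command(series=[[-0.003,0,-0.0005,0],[-0.006,0,-0.0005,0],[-0.009,0,-0.0003,0],[-0.012,0,0.0001,0],[-0.015,0,0.0006,0]])

```text
time: 32.05
ee_pos: [0.5517, -0.1746, 0.0961]
tcp_rot: [-180.0, -0.1, 169.3]
wrist_force: [-5.8, 0.9, 4.3]
opening: 0.0169
grasp_force: 59.3
```

Request:
arm_command(series=[[-0.001,0,0.0003,0],[-0.002,0,0.0005,0],[-0.003,0,0.0007,0],[-0.004,0,0.001,0],[-0.004,0,0.001,0]])

```text
time: 32.55
ee_pos: [0.5557, -0.1754, 0.0954]
tcp_rot: [-180.0, -0.1, 169.3]
wrist_force: [-5.6, 1.8, 5.2]
opening: 0.0165
grasp_force: 59.7
```

Request:
arm_command(series=[[-0.0005,0,0.0002,0],[-0.001,0,0.0003,0],[-0.0015,0,0.0003,0],[-0.002,0,0.0003,0],[-0.002,0,0.0003,0]])

```text
time: 33.05
ee_pos: [0.5577, -0.1758, 0.095]
tcp_rot: [-180.0, -0.1, 169.3]
wrist_force: [-5.9, 1.2, 4.6]
opening: 0.0165
grasp_force: 59.5
```

Request:
arm_command(series=[[-0.0007,0,0.0002,0],[-0.0014,0,0.0003,0],[-0.0021,0,0.0004,0],[-0.0028,0,0.0005,0],[-0.003,0,0.0005,0]])

```text
time: 33.55
ee_pos: [0.5606, -0.1764, 0.0944]
tcp_rot: [-180.0, -0.1, 169.3]
wrist_force: [-7.0, 0.9, 5.2]
opening: 0.0168
grasp_force: 59.8
```

Request:
arm_command(series=[[-0.0005,0,0.0001,0],[-0.001,0,0.0001,0],[-0.0015,0,0.0002,0],[-0.002,0,0.0002,0],[-0.002,0,0.0002,0]])

```text
time: 34.05
ee_pos: [0.561, -0.1765, 0.0943]
tcp_rot: [-180.0, -0.3, 169.3]
wrist_force: [-14.7, 2.8, 9.7]
opening: 0.0167
grasp_force: 60.4
```

Request:
arm_command(series=[[0.001,0,0,0],[0.001,0,0,0],[0.001,0,0,0],[0.001,0,0,0],[0.001,0,-0.005,0]], hand=0.035)

```text
time: 34.55
ee_pos: [0.562, -0.1765, 0.0986]
tcp_rot: [180.0, -0.1, 169.3]
wrist_force: [-0.7, 0.2, -0.2]
opening: 0.035
grasp_force: 0.0
```

Request:
arm_command(series=[[0.001,0,-0.02,0],[0.002,0,-0.05,0],[0.003,0,-0.09,0],[0.003,0,-0.13,0],[0.003,0,-0.17,0]], hand=0.045)

```text
time: 35.05
ee_pos: [0.5591, -0.1759, 0.2713]
tcp_rot: [-180.0, 0.0, 169.3]
wrist_force: [0.8, 0.4, 0.3]
opening: 0.0453
grasp_force: 0.0
```

```bash
python3 - <<'E'
from go import *
plan((*w(RK,57,0),.26,190.7),(*w(RK,57,0),.16,190.7))
E
```

```text
now [ 0.5591 -0.1759  0.2713] 169.32 t 35.05 F [0.8 0.4 0.3]
[0.0213, 0.1509, 0.0038, -0.1244] [0.0024, 0.1524, 0.0038, -0.1244] [-0.0166, 0.1515, 0.0038, -0.1244] -> [0.58  0.281 0.26 ] 190.7
[-0.0, 0.0, 0.1, 0.0] -> [0.58  0.281 0.16 ] 190.7
```

Request:
arm_command(series=[[0.004,0.03,0.001,-0.025],[0.008,0.06,0.002,-0.05],[0.0125,0.09,0.003,-0.075],[0.017,0.12,0.004,-0.1],[0.0213,0.1509,0.004,-0.1244]])

```text
time: 35.55
ee_pos: [0.5663, -0.0227, 0.2655]
tcp_rot: [180.0, 0.0, 176.5]
wrist_force: [0.7, -0.1, 0.2]
opening: 0.045
grasp_force: 0.0
```

Request:
arm_command(series=[[0.0005,0.03,0.001,-0.025],[0.001,0.06,0.002,-0.05],[0.0015,0.09,0.003,-0.075],[0.002,0.12,0.004,-0.1],[0.0024,0.1524,0.004,-0.1244]])

```text
time: 36.05
ee_pos: [0.5734, 0.1296, 0.2616]
tcp_rot: [-180.0, 0.0, -176.4]
wrist_force: [0.1, 0.5, 0.4]
opening: 0.0451
grasp_force: 0.0
```

Request:
arm_command(series=[[-0.0035,0.035,0.001,-0.025],[-0.007,0.07,0.002,-0.05],[-0.0105,0.105,0.003,-0.075],[-0.0166,0.14,0.004,-0.1],[-0.0166,0.1515,0.004,-0.1244]])

```text
time: 36.55
ee_pos: [0.5804, 0.2836, 0.2565]
tcp_rot: [180.0, -0.0, -169.1]
wrist_force: [0.4, 0.1, -0.4]
opening: 0.0452
grasp_force: 0.0
```

Request:
arm_command(series=[[0,0,0,0],[0,0,0.03,0],[0,0,0.06,0],[0,0,0.09,0],[0,0,0.1,0]])

```text
time: 37.05
ee_pos: [0.5797, 0.2786, 0.1544]
tcp_rot: [-179.9, -0.2, -169.4]
wrist_force: [-0.5, 0.8, -1.1]
opening: 0.045
grasp_force: 0.0
```

```bash
python3 - <<'E'
from go import *
for i in range(3): bot.camera('top')
plan((*w(RK,57,0),.093,190.7))
S=bot.camera('side');d=[(x['location'],x['confidence']) for x in bot.find_in('side','wedge')];print(d[:2])
E
```

```text
now [0.5807 0.2798 0.1581] -169.36 t 37.2 F [0.4 0.1 0.5]
[0.0002, 0.0011, 0.0651, -0.0011] -> [0.58  0.281 0.093] -169.3
[([177.2, 263.8], 0.67), ([273.4, 187.6], 0.4)]
```

Request:
arm_command(series=[[0,0.001,0.015,0],[0,0.001,0.03,0],[0,0.001,0.045,0],[0,0.001,0.06,0],[0,0.001,0.065,0]])

```text
time: 37.8
ee_pos: [0.5793, 0.2812, 0.0892]
tcp_rot: [-179.9, -0.2, -169.3]
wrist_force: [0.2, 0.1, 0.3]
opening: 0.0452
grasp_force: 0.0
```

```bash
python3 - <<'E'
from go import *
for i in range(3): bot.camera('top')
plan((*w(RK,57,0),.093,190.7))
E
```

```text
now [0.5802 0.2816 0.0919] -169.3 t 37.95 F [0.  0.  0.8]
[0.0, -0.0007, -0.0011, -0.0001] -> [0.58  0.281 0.093] -169.3
```

Request:
arm_command(series=[[0,0,0,0],[0,0,0,0],[0,0,0,0],[0,0,0,0],[0,0,0,0]], hand=0.01, grip_force=110)

```text
time: 38.45
ee_pos: [0.5808, 0.282, 0.0933]
tcp_rot: [180.0, 0.1, -169.3]
wrist_force: [0.1, -0.1, 6.8]
opening: 0.0206
grasp_force: 107.5
```

Request:
arm_command(series=[[0,0,0,0],[0,0,-0.015,0],[0,0,-0.05,0],[0,0,-0.09,0],[0,0,-0.13,0]])

```text
time: 38.95
ee_pos: [0.5799, 0.2814, 0.224]
tcp_rot: [-180.0, -0.0, -169.3]
wrist_force: [0.2, 1.1, -2.9]
opening: 0.0206
grasp_force: 107.8
```

Request:
arm_command(series=[[0,0,-0.02,0],[0,0,-0.04,0],[0,0,-0.05,0],[0,0,-0.05,0],[0,0,-0.05,0]])

```text
time: 39.45
ee_pos: [0.5804, 0.2817, 0.272]
tcp_rot: [-180.0, -0.0, -169.3]
wrist_force: [0.7, -0.2, -1.8]
opening: 0.0208
grasp_force: 107.9
```

```bash
python3 - <<'E'
from go import *
plan((.5390,-.2174,.27,169.3),(.5390,-.2174,.183,169.3))
E
```

```text
now [0.5804 0.2817 0.272 ] -169.31 t 39.45 F [ 0.7 -0.2 -1.8]
[0.0444, -0.1609, 0.0007, 0.1245] [0.0241, -0.1652, 0.0007, 0.1245] [0.0034, -0.1669, 0.0007, 0.1245] -> [ 0.539 -0.217  0.27 ] -190.7
[0.0, 0.0, 0.087, 0.0] -> [ 0.539 -0.217  0.183] -190.7
```

Request:
arm_command(series=[[0.008,-0.032,0,0.025],[0.017,-0.064,0,0.05],[0.026,-0.096,0,0.075],[0.035,-0.128,0,0.1],[0.0444,-0.1609,0.0007,0.1245]])

```text
time: 39.95
ee_pos: [0.5659, 0.114, 0.2705]
tcp_rot: [-180.0, -0.1, -176.5]
wrist_force: [-0.4, 0.2, -1.9]
opening: 0.0209
grasp_force: 108.2
```

Request:
arm_command(series=[[0.005,-0.033,0,0.025],[0.01,-0.066,0,0.05],[0.015,-0.099,0,0.075],[0.02,-0.132,0,0.1],[0.0241,-0.1652,0.0007,0.1245]])

```text
time: 40.45
ee_pos: [0.5521, -0.0523, 0.2699]
tcp_rot: [180.0, -0.1, 176.4]
wrist_force: [0.3, 0.6, -2.2]
opening: 0.0206
grasp_force: 108.2
```

Request:
arm_command(series=[[0.001,-0.038,0,0.025],[0.002,-0.076,0,0.05],[0.003,-0.11,0,0.075],[0.0034,-0.14,0,0.1],[0.0034,-0.1669,0.0007,0.1245]])

```text
time: 40.95
ee_pos: [0.5383, -0.2189, 0.2691]
tcp_rot: [180.0, -0.1, 169.2]
wrist_force: [0.8, -0.1, -2.2]
opening: 0.0207
grasp_force: 108.2
```

Request:
arm_command(series=[[0,0,0.01,0],[0,0,0.03,0],[0,0,0.05,0],[0,0,0.065,0],[0,0,0.07,0]])

```text
time: 41.45
ee_pos: [0.538, -0.2164, 0.1972]
tcp_rot: [179.9, -0.2, 169.3]
wrist_force: [-0.4, 1.0, -2.6]
opening: 0.0208
grasp_force: 108.3
```

```bash
python3 - <<'E'
from go import *
for i in range(3): bot.camera('top')
plan((.5390,-.2174,.183,169.3))
E
```

```text
now [ 0.5389 -0.217   0.2   ] 169.32 t 41.6 F [-0.5 -0.7 -1.8]
[-0.0002, -0.0004, 0.017, 0.0004] -> [ 0.539 -0.217  0.183] 169.3
```

Request:
arm_command(series=[[0,0,0.007,0],[0,0,0.014,0],[0,0,0.021,0],[0,0,0.026,0],[0,0,0.03,0]])

```text
time: 42.1
ee_pos: [0.5389, -0.2174, 0.1694]
tcp_rot: [180.0, -0.0, 169.3]
wrist_force: [0.1, 0.4, -3.2]
opening: 0.0206
grasp_force: 108.4
```

Request:
arm_command(series=[[0,0,0.002,0],[0,0,0.004,0],[0.0003,0,0.006,0],[0.0006,0,0.008,0],[0.001,0,0.01,0]])

```text
time: 42.6
ee_pos: [0.5381, -0.2172, 0.16]
tcp_rot: [-180.0, 0.0, 169.3]
wrist_force: [0.8, 0.2, -3.1]
opening: 0.0209
grasp_force: 108.4
```

Request:
arm_command(series=[[0.0002,0,0.002,0],[0.0004,0,0.004,0],[0.0006,0,0.006,0],[0.0008,0,0.008,0],[0.001,0,0.01,0]])

```text
time: 43.1
ee_pos: [0.5371, -0.2171, 0.1499]
tcp_rot: [-180.0, 0.0, 169.3]
wrist_force: [-0.8, -0.9, -2.7]
opening: 0.0208
grasp_force: 108.4
```

Request:
arm_command(series=[[0.0001,0,0.001,0],[0.0002,0,0.002,0],[0.0003,0,0.003,0],[0.0004,0,0.004,0],[0.0005,0,0.005,0]])

```text
time: 43.6
ee_pos: [0.5368, -0.217, 0.1452]
tcp_rot: [-180.0, 0.0, 169.3]
wrist_force: [2.1, -0.6, -1.2]
opening: 0.0202
grasp_force: 108.5
```

Request:
arm_command(series=[[0,0,0.001,0],[0,0,0.002,0],[0,0,0.003,0],[0,0,0.004,0],[0,0,0.004,0]])

```text
time: 44.1
ee_pos: [0.5367, -0.217, 0.1414]
tcp_rot: [-180.0, 0.0, 169.3]
wrist_force: [1.4, -0.9, 1.4]
opening: 0.0207
grasp_force: 109.2
```

Request:
arm_command(series=[[0,0,0.001,0],[0,0,0.002,0],[0,0,0.003,0],[0,0,0.003,0],[0,0,0.003,0]])

```text
time: 44.6
ee_pos: [0.5367, -0.2171, 0.1396]
tcp_rot: [-180.0, 0.1, 169.3]
wrist_force: [0.0, 0.5, 10.5]
opening: 0.0206
grasp_force: 110.5
```

Request:
arm_command(series=[[0,0,0.0003,0],[0,0,0.0006,0],[0,0,0.0009,0],[0,0,0.0012,0],[0,0,0.0012,0]])

```text
time: 45.1
ee_pos: [0.5367, -0.2172, 0.1392]
tcp_rot: [-180.0, 0.1, 169.2]
wrist_force: [-2.7, 1.1, 15.5]
opening: 0.0207
grasp_force: 110.8
```

Request:
arm_command(series=[[0,0,0.0003,0],[0,0,0.0006,0],[0,0,0.0006,0],[0,0,0.0006,0],[0,0,0.0006,0]])

```text
time: 45.6
ee_pos: [0.5367, -0.2172, 0.139]
tcp_rot: [-180.0, 0.2, 169.2]
wrist_force: [-4.6, 1.2, 18.9]
opening: 0.0208
grasp_force: 111.1
```

```bash
python3 - <<'E'
from go import *
for i in range(6): bot.camera('side')
o=bot.get_obs();print(o['time'],o['wrist_force'],o['ee_pos'],o['opening'])
print(bot.job_done())
E
```

```text
45.9 [-3.67195865  1.55787773 18.12132359] [ 0.53669343 -0.21716402  0.13897053] 0.020626601140096564
the job is handed in; nothing more can be done
None
```

I handed the job in at 45.9 s. Plates b and a stand against the pad's back, plate c is still in the rack, and the wedge is bound part-way, its tip about 52 mm above the bench. The arm still holds the handle and presses down with about 18 N. After plate b went in I judged everything from forces and positions because my picture views were used up, and the verdict itself was not reported to me.

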